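# Load and lock the drilling jig

## Robot

A 6-joint arm with a two-finger parallel gripper is mounted at the origin on the work surface. World frame = base frame: x ahead of the robot, y to its left, z up, the work surface at z = 0. Lengths are in m, angles in rad, forces in N, time in s.
With the tool pointing down it reaches from about 0.225 to 0.875 m from the base axis. Payload 3.4 kg.
Tool frame: the origin (TCP) lies on the centre line of the jaws, within the pads' length; the fingertips stand 11 mm ahead of it and the grasp point (between the pads) lies 8 mm behind it; z points along the fingers, y is the line along which they close (so a half turn about z gives the same grasp; the last joint's range is limited). The gripper opens to 85 mm and grips with 20 to 120 N. Pads are 22 mm wide; open, the fingers measure 114 mm over their backs; the gripper's body (76 mm by 85 mm) begins 54 mm behind the grasp point. The pads swing forward as they close: fully open they stand 13 mm farther back than shut.
Start: joints at [1.108, 0.276, 1.505, -0, 1.361, -0.121], TCP at [0.193, 0.542, 0.242] pointing down, gripper open.
Joint ranges: [-2.89, 2.89], [-0.75, 2.08], [0.22, 2.7], [-1.18, 4.32], [0.11, 2.71], [-2.7, 2.7]. Speed limits (rad/s): [2.57, 2.57, 3.14, 3.14, 3.14, 3.14].

## Interface

Orientations are given as a unit quaternion [w, x, y, z].
In Python, from rig import manip, eyes, job gives the robot as it stands.
- The arm moves only by the tool drive_tool, never from a script. Its argument "rows" is a list of rows, each a list of 3 entries, a list of its own where there are three numbers: the turn, a rotation vector about the world's x, y, z in rad, then the shift along the world's x, y, z in cm, then the finger opening in cm, from 0 to 8.54. A call has 1 to 8 rows; each row shifts and turns the commanded pose from where the row before left it; what a row does not reach is not made up. A row lasts 1/8 s, in which the tool goes at most 62.5 mm and 10.7 degrees, less where a joint would pass 70% of its speed; a pose out of reach is approached as far as the arm can. A call is refused whole if a number of a shift passes 6.25 or a number of a turn 0.188, either way. A call with a gripper value outside its range is refused whole. The fingers move at their own pace and stop on an object; "force" is the grip in N (left out, the last holds). Time passes only in rows, so rows that do not move let the fingers close. It gives the time, the measured TCP pose, the force, the opening and the grip force at its end, in the units of the state.
- manip.get_state(): the state, without advancing time (a new reading comes with each control period).
- eyes.get_image(name): name is "scene" or "top"; returns the picture (480x640x3 uint8, red, green, blue); there is no depth.
- eyes.get_calibration(name): a dict with "camera_matrix" (3x3 intrinsics, pixels), "k1" (the pictures are not rectified: a ray, as slopes to the right and down, at radius r is drawn at 1 + k1 r^2 times it, then the intrinsics apply), "view" (4x4, takes a point from world to camera coordinates). Camera axes: x right, y up, looking along -z (the intrinsics and any distortion apply to the point x, -y, -z); pixel columns grow to the right and rows downward; lengths in m; the calibration is good to about 2 mm. A picture is of the moment at which its call begins. get_calibration takes no time and is no camera call.
- job.sign_off(): hands the job in; it is judged then, once.
The state is a dict: "clock": time; "qpos": joint angles; "qd": joint speeds; "effort": joint torques, N m; "position": TCP position; "ee_rot": TCP orientation; "contact_force": force on the tool from outside, world axes, zero at the start; "moment": the same for the moment, N m; "width": finger opening in m; "gripper_force": force on a finger pad.
Only numpy, scipy, OpenCV 4.12 (cv2) and the standard library are available. Lean on these libraries where they do the work, as an engineer would, in place of code of your own. Each camera call takes 0.05 s, during which the arm holds its last target. There are 200 camera calls.

## Task

Slide the flat aluminium mounting plate along the bench into the slot of the drilling jig until it is fully home against the end stop. Then take the T-key from its block, lower it down the jig's deep shaft onto the square stem and turn it anticlockwise as far as it goes, so that the latch tongue lies across behind the plate. Move the tongue with the key only, leave the key standing on the stem, and leave the bin, mug and nozzle where they are.

Things in the scene. Friction and masses are not known exactly. Their poses are not given: they have to be found in the camera images.
- jig: Drilling jig fixed to the bench. Origin: on the bench, at the slot mouth, on its centre line; x points into the slot (the way the plate slides), y to the left of that, z up. Low flared guides (7 mm high) lead in: 140 mm apart at x = -55, 110 mm at x = -20. The rails taper from 104 mm apart at x = 0 to 93 mm at x = 40 and beyond. The plate slides on the bench itself.
- end_stop (a point): Foot of the slot's end stop, on the centre line, 115 mm in from the mouth; axes as the jig's. The slot runs under two lips along its edges, underside 17 mm and top 25 mm above the bench, 59 mm apart (open middle), from the mouth to 128 mm in.
- shaft_rim (a point): Centre of the open top of the jig's vertical key shaft, 125 mm above the bench, at jig x = -15.5, y = +100 mm. The shaft is a grey square tube, 54 mm outside, 42 mm inside, sides parallel to the jig's.
- plate: Loose flat aluminium plate with dark holes, 120 mm long (its x, slides lengthwise), 90 mm wide (y), 15 mm thick, 0.4 kg or so, lying on the bench before the slot; alike either way round. Origin: centre of its underside. When home its origin is at jig x = 55 mm and its rear edge stands 5 mm out of the slot mouth.
- holder: Plywood block fixed to the bench, 62 x 62 x 65 mm high, with a 31 mm square pocket in its top (floor 10 mm above the bench) in which the T-key stands. Origin: centre of its underside.
- key: Loose steel T-key, 165 mm tall, 0.35 kg, upright in the block. Origin: centre of its lower end, z up the shank. Lower end: square socket 26.5 mm outside, 18.5 mm inside, 40 mm deep, sides parallel to the key's x and y. Shank 11 mm thick. Crossbar 100 mm along the key's x, 14 x 14 mm, its centre 158 mm above the origin. Fully seated on the stem, its origin is 30 mm above the bench.
- stem_top (a point): Top of the latch's square stem, down inside the shaft on its axis, 70 mm above the bench (55 mm below the rim). The stem is 16 mm square (tapered to 10 mm over its top 5 mm), its sides parallel to this point's x and y, which turn with it; x points along the tongue.
- latch: Jig's steel latch: square stem and tongue turning as one about the shaft's axis, anticlockwise from above to lock, 1.25 rad in all from open stop to locked stop; stiff (0.12 N m), stays where left. Origin on that axis at bench level, x along the tongue. The key has up to 0.17 rad of play on the stem either way.
- tongue_tip (a point): Outer end of the tongue: 16 mm wide, 75 mm from the shaft's axis, 8 to 18 mm above the bench. Open, the tongue points away from the slot beside the guides (jig -x, 1.25 rad short of locked, at the start up to 0.12 rad less); locked, it points across (jig -y) behind the plate's rear edge, 2.5 mm from a plate that is home.
- bin: Blue open parts bin, 100 x 120 x 60 mm, bystander. Origin: centre of its underside.
- mug: White mug, 80 mm wide, 90 mm high, bystander. Origin: centre of its underside.
- nozzle: Brass hose nozzle standing on its flange, 48 mm wide, 85 mm high, bystander. Origin: centre of its underside.
Things that resemble listed ones, but are neither listed nor needed, are in the scene too. Several things have the shape of the key; the one meant has the colours described above. There is more than one size of the plate; the job needs the smaller.

How it is judged:
On the way, in this order (a step that is already met when the one before it is completed fails the run):
1. the plate is fully home in the slot, within 4 mm of the end stop, the latch still open (x of plate in the frame of jig above 0.051 m and y of plate in the frame of jig between -0.004 and 0.004 m and angle between the x axis of plate and the x axis of jig, either way round below 0.05 rad and x of tongue_tip in the frame of jig below -0.06 m), for 0.2 s.
2. the key is down the shaft, its socket at least 25 mm over the stem (horizontal distance between key and stem_top below 0.006 m and height (world z) of key below 0.045 m and angle between key's own z axis and vertical below 0.12 rad), for 0.2 s.
3. the latch is turned to its stop, within 0.13 rad (x of tongue_tip in the frame of jig above -0.025 m), for 0.2 s.
At the end, for the whole second after the job is handed in: The plate lies in the slot within 4 mm of the end stop and square to it, the latch stands within 0.13 rad of its locked stop, and the key stands released and still on the stem (socket at least 25 mm over it) (all of step 2 and x of plate in the frame of jig above 0.051 m and y of plate in the frame of jig between -0.004 and 0.004 m and angle between the x axis of plate and the x axis of jig, either way round below 0.05 rad and height (world z) of plate below 0.004 m and x of tongue_tip in the frame of jig above -0.025 m and linear speed of each of key, plate below 0.02 m/s); the robot touches nothing.
It fails at once if the latch is touched by the gripper or arm instead of being turned with the key (contact force between any of the fingers, the arm and latch above 1 N).
It fails at once if the bin, mug or nozzle is moved by more than 30 mm (distance of any of bin, mug, nozzle from where it was at the start of the episode above 0.03 m).
It also fails if it takes over 72 s, if anything falls off the work surface, if the arm or the gripper's body presses on something with over 40 N, if the wrist force passes 120 N, or if a joint passes its speed limit or range.

## Working session

There is one attempt and no reset: what is moved stays moved. The work goes in short steps, Python scripts to look and compute and a tool call to move; the robot and the scene stay as the last step left them, time stands still between calls to the robot, and variables do not carry over. Pictures are saved under pics/ and viewed, at most 10 in all, crops included, and the job is handed in when it is done.

Besides the shell and the picture viewer there is one more tool, called after "Call:" by a JSON object that holds its "method" and its "body". drive_tool: Moves the arm, as the interface text tells. Its arguments: {"type":"object","properties":{"rows":{"type":"array"},"force":{"type":"number"}},"required":["rows"]}

```bash
mkdir -p pics; cat > h.py <<'E'
import numpy as np, cv2
from rig import manip, eyes, job
def cal(n):
    c=eyes.get_calibration(n); return np.array(c["camera_matrix"]),c["k1"],np.array(c["view"])
def proj(n,P):
    K,k,V=cal(n); p=V[:3,:3]@np.array(P,float)+V[:3,3]; s=np.array([p[0],-p[1]])/-p[2]
    s=s*(1+k*(s@s)); return K[:2,:2]@s+K[:2,2]
def ray(n,u,v):
    K,k,V=cal(n); d=np.linalg.solve(K[:2,:2],np.array([u,v])-K[:2,2]); s=d.copy()
    for _ in range(20): s=d/(1+k*(s@s))
    R=V[:3,:3]; return -R.T@V[:3,3], R.T@np.array([s[0],-s[1],-1])
def onz(n,u,v,z):
    o,d=ray(n,u,v); return o+d*(z-o[2])/d[2]
def snap(n,f):
    im=eyes.get_image(n); cv2.imwrite(f"pics/{f}.png",im[:,:,::-1]); return im
E
python3 - <<'E'
from h import *
for n in("scene","top"):
    snap(n,n+"0"); K,k,V=cal(n); print(n,K.tolist(),k,(-V[:3,:3].T@V[:3,3]).round(3),(-V[2,:3]).round(3))
print(manip.get_state())
E
```

```text
scene [[538.4236998803506, 0.0, 319.05288413157325], [0.0, 538.4236998803506, 229.2748107609782], [0.0, 0.0, 1.0]] -0.15873877774731962 [ 1.282 -0.065  1.006] [-0.626  0.126 -0.769]
top [[489.8682045284942, 0.0, 320.07675133577914], [0.0, 489.8682045284942, 249.30303829325473], [0.0, 0.0, 1.0]] -0.09342483581632181 [0.43  0.064 1.215] [ 0.104  0.018 -0.994]
{'clock': 0.1, 'qpos': array([ 1.10798341e+00,  2.76595807e-01,  1.50604123e+00, -4.04814965e-05,
        1.36070357e+00, -1.21021251e-01]), 'qd': array([-2.96999895e-05, -1.20226173e-03, -4.28143917e-03,  1.24212861e-04,
        8.65660186e-04,  2.86021788e-04]), 'effort': array([ 1.89668674e-03, -4.17698300e+01, -2.46403295e+01, -2.10135472e-04,
        5.81883898e-03, -2.67603262e-06]), 'position': array([0.19254637, 0.54130899, 0.24147584]), 'ee_rot': array([-2.32566597e-04,  1.70060958e-01,  9.85433157e-01, -8.42700143e-04]), 'contact_force': array([0.30700157, 0.307183  , 0.72786142]), 'moment': array([ 0.00718155,  0.00968015, -0.00023759]), 'gripper_force': 0.0, 'width': 0.08532536317123209}
```

View pics/scene0.png

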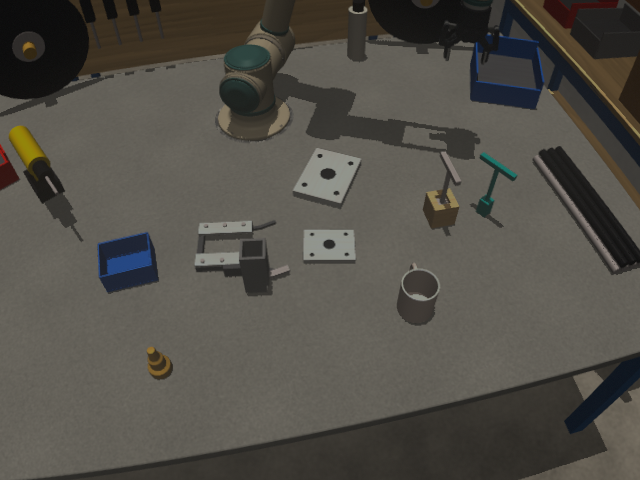

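View pics/top0.png

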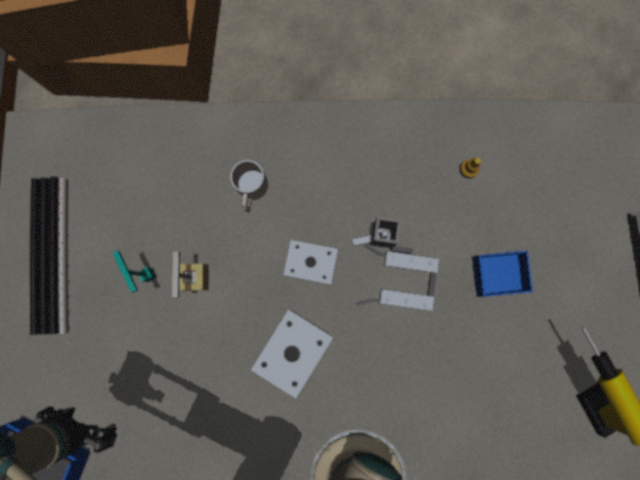

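The top view shows the small plate at (311,261) and a bigger one at (292,353), so the small one is meant. The jig is at (410,280) with its mouth to the left, and the shaft is at (385,232). Two things have the key's shape: a steel one in the plywood block at (190,277) and a teal one at (135,272). The steel one in plywood fits. I'll confirm this in an enlarged crop.

```bash
python3 - <<'E'
from h import *
im=cv2.imread("pics/top0.png"); s=cv2.imread("pics/scene0.png")
a=cv2.resize(im[205:325,270:450],None,fx=4,fy=4,interpolation=cv2.INTER_CUBIC)[:, :720]
cv2.imwrite("pics/c1.png",a)
b=cv2.resize(im[235:315,100:220],None,fx=3.3,fy=3.3,interpolation=cv2.INTER_CUBIC)
c=cv2.resize(s[140:240,410:530],None,fx=3.3,fy=3.3,interpolation=cv2.INTER_CUBIC)
h=max(b.shape[0],c.shape[0]); o=np.zeros((h,b.shape[1]+c.shape[1],3),np.uint8); o[:b.shape[0],:b.shape[1]]=b;o[:c.shape[0],b.shape[1]:]=c
cv2.imwrite("pics/c2.png",o)
g=cv2.cvtColor(im,cv2.COLOR_BGR2HSV); m=((g[...,2]>135)&(g[...,1]<60)).astype(np.uint8)
m[:160]=0
cs,_=cv2.findContours(m,0,1)
for c in cs:
    if cv2.contourArea(c)>60:
        r=cv2.minAreaRect(c); print(cv2.contourArea(c),np.round(r[0],1),np.round(r[1],1),cv2.boxPoints(r).round(1).tolist())
m=cv2.inRange(g,(12,70,100),(32,255,255)); cs,_=cv2.findContours(m,0,1)
for c in cs:
    if cv2.contourArea(c)>80 and c[:,0,1].min()>200: r=cv2.minAreaRect(c); print("ply",r[0],cv2.boxPoints(r).round(1).tolist())
E
```

```text
353.5 [328.5 458.2] [12.7 48.6] [[311.0, 476.20001220703125], [335.0, 433.8999938964844], [346.0, 440.1000061035156], [322.1000061035156, 482.3999938964844]]
3659.0 [291.5 353.6] [53.1 71.3] [[250.1999969482422, 370.0], [287.70001220703125, 309.29998779296875], [332.79998779296875, 337.20001220703125], [295.29998779296875, 397.8999938964844]]
636.5 [407.  299.9] [52.  13.6] [[380.29998779296875, 302.8999938964844], [382.20001220703125, 289.5], [433.70001220703125, 296.79998779296875], [431.79998779296875, 310.29998779296875]]
625.5 [412.  261.9] [51.8 13.4] [[385.3999938964844, 264.8999938964844], [387.29998779296875, 251.60000610351562], [438.6000061035156, 258.8999938964844], [436.70001220703125, 272.20001220703125]]
149.5 [174.4 274. ] [ 4.5 44.1] [[171.5, 296.0], [172.8000030517578, 251.89999389648438], [177.3000030517578, 252.0], [176.0, 296.1000061035156]]
1640.5 [310.3 261.8] [48.2 36. ] [[283.29998779296875, 274.8999938964844], [290.0, 239.5], [337.3999938964844, 248.6999969482422], [330.6000061035156, 284.0]]
74.0 [361.1 240.1] [ 5.7 16.7] [[352.3999938964844, 238.89999389648438], [368.70001220703125, 235.6999969482422], [369.79998779296875, 241.1999969482422], [353.5, 244.5]]
350.0 [250.5 181. ] [20. 23.] [[239.0, 171.0], [262.0, 171.0], [262.0, 191.0], [239.0, 191.0]]
ply (630.5689086914062, 408.4635314941406) [[603.5, 381.79998779296875], [623.7000122070312, 371.1000061035156], [657.5999755859375, 435.1000061035156], [637.4000244140625, 445.79998779296875]]
ply (196.0, 276.0) [[190.0, 289.0], [190.0, 263.0], [202.0, 263.0], [202.0, 289.0]]
```

View pics/c1.png

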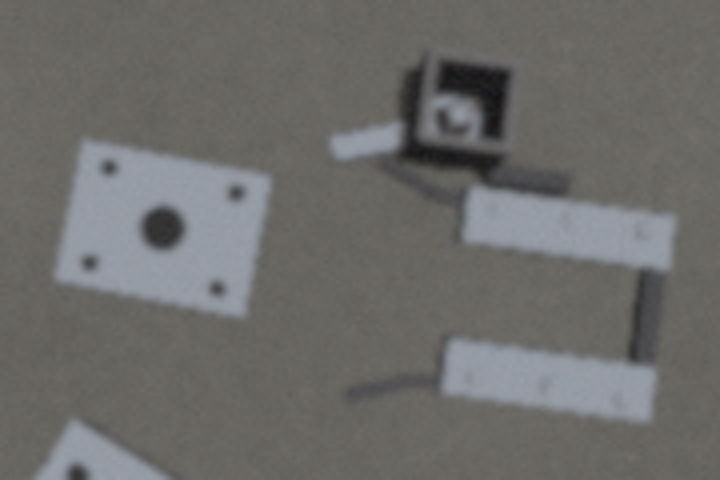

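View pics/c2.png

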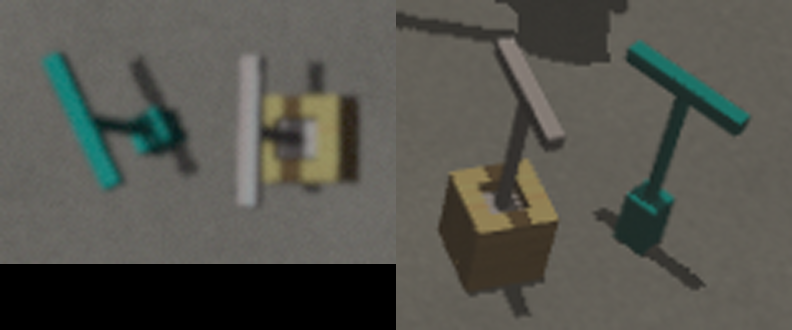

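The crops confirm it: the steel T-key is in the plywood block, and the teal one is the decoy. The small plate is squarish to the slot, the tongue is open at (353–369, 240), and the stem shows inside the shaft. Next I'll compute the poses.

```bash
python3 - <<'E'
from h import *
T=lambda ps,z:np.array([onz("top",u+0,v+0,z)[:2] for u,v in ps])
L1=T([[380.3,302.9],[382.2,289.5],[433.7,296.8],[431.8,310.3]],.025)
L2=T([[385.4,264.9],[387.3,251.6],[438.6,258.9],[436.7,272.2]],.025)
P=T([[283.3,274.9],[290,239.5],[337.4,248.7],[330.6,284]],.015)
K=T([[171.5,296],[172.8,251.9],[177.3,252],[176,296.1]],.175)
S=T([[70+0,0]],0)
for n,a in(("L1",L1),("L2",L2),("plate",P),("bar",K)):
    print(n,a.mean(0).round(4),a.round(4).tolist(),[round(float(np.linalg.norm(a[i]-a[(i+1)%4])),4) for i in range(4)])
mouth=(L1[0]+L1[1]+L2[0]+L2[1])/4; end=(L1[2]+L1[3]+L2[2]+L2[3])/4
d=(end-mouth);print("mouth",mouth,"len",np.linalg.norm(d),"ang",np.arctan2(d[1],d[0]))
a=np.arctan2(d[1],d[0]);R=np.array([[np.cos(a),-np.sin(a)],[np.sin(a),np.cos(a)]])
print("shaft pred",mouth+R@[-.0155,.1], "px",proj("top",[*(mouth+R@[-.0155,.1]),.125]))
rim=T([[270+428/4,205+50/4],[270+516/4,205+66/4],[270+504/4,205+158/4],[270+418/4,205+143/4]],.125);print("rim meas",rim.mean(0),rim.tolist())
q=P; v=(P[2]-P[1])+(P[3]-P[0]);print("plate ang",np.arctan2(v[1],v[0]),"in jig",(R.T@(P.mean(0)-mouth)).round(4))
v=K[0]-K[1];print("bar ang",np.arctan2(v[1],v[0]))
t=T([[352.5,238.9],[353.5,244.5],[369,238.5]],.018);print("tongue in jig",((t-mouth)@R).round(4).tolist())
# ply top corners px from crop c2
pl=T([[100+265/3.3,235+95/3.3],[100+265/3.3,235+184/3.3],[100+340/3.3,235+95/3.3],[100+340/3.3,235+184/3.3]],.065);print("ply",pl.round(4).tolist())
# scene bar ends
for u,v in([410+(500-396)/3.3,140+45/3.3],[410+(560-396)/3.3,140+143/3.3]): print("bar scene",onz("scene",u,v,.17).round(4))
for n in["plate","bar"]:
    c={"plate":P,"bar":K}[n].mean(0); print(n,"scene px",proj("scene",[*c,.015 if n=="plate" else .175]))
E
```

```text
L1 [ 0.4295 -0.1241] [[0.4229, -0.0592], [0.4552, -0.0644], [0.4362, -0.1891], [0.4037, -0.1836]] [0.0327, 0.1261, 0.0329, 0.1259]
L2 [ 0.5215 -0.1385] [[0.5148, -0.0734], [0.5473, -0.0787], [0.5282, -0.2039], [0.4957, -0.1982]] [0.0329, 0.1266, 0.0329, 0.1262]
plate [0.5251 0.1098] [[0.4932, 0.1763], [0.5806, 0.1597], [0.5566, 0.0428], [0.4699, 0.0604]] [0.089, 0.1193, 0.0884, 0.1182]
bar [0.4884 0.3971] [[0.441, 0.4025], [0.5361, 0.4016], [0.5358, 0.3917], [0.4407, 0.3926]] [0.0952, 0.01, 0.0951, 0.0099]
mouth [ 0.48503264 -0.06893954] len 0.12621649338918006 ang -1.7226804133915148
shaft pred [ 0.58622658 -0.06874806] px [387.70374588 229.96291586]
rim meas [ 0.58383099 -0.06628368] [[0.614802824236088, -0.04527731296125059], [0.6052314150273537, -0.0946588419360514], [0.553188606039223, -0.08660837045856085], [0.56210112346052, -0.038590189053632276]]
plate ang -1.770961533876582 in jig [-0.1828  0.0126]
bar ang 3.1328476849985805
tongue in jig [[-0.0879, 0.0828], [-0.0836, 0.0694], [-0.0479, 0.0896]]
ply [[0.5187, 0.4184], [0.4545, 0.4172], [0.5183, 0.3633], [0.4543, 0.3623]]
bar scene [0.439  0.3953 0.17  ]
bar scene [0.5385 0.4008 0.17  ]
plate scene px [328.75285286 244.5899332 ]
bar scene px [450.34012286 166.44434387]
```

Poses in world axes:

| Thing | Position | Angle |
|---|---|---|
| Jig | mouth (0.485, -0.069) | x axis at -1.723 rad |
| Plate, in the jig frame | (-183, +12.6) mm | yaw -0.05 rad |
| Key bar | (0.488, 0.397) | along world x |
| Stem | – | about 1.24 rad short of locked |

The measured sizes match those given. First I'll push the plate's side with two fingers to centre and square it.

Call:
{"method": "drive_tool", "body": {"rows": [[[0,0,0.024],[3.4,-3.7,0],6],[[0,0,0.024],[3.4,-3.7,0],6],[[0,0,0.024],[3.4,-3.7,0],6],[[0,0,0.024],[3.4,-3.7,0],6],[[0,0,0.024],[3.4,-3.7,0],6],[[0,0,0.024],[3.4,-3.7,0],6],[[0,0,0.024],[3.4,-3.7,0],6],[[0,0,0.024],[3.4,-3.7,0],6]]}}

```text
clock: 1.1
position: [0.4655, 0.2444, 0.242]
ee_rot: [-0.0, 0.074, 0.997, 0.0]
contact_force: [0.2, 0.1, 0.0]
width: 0.06
gripper_force: 0.0
```

Call:
{"method": "drive_tool", "body": {"rows": [[[0,0,0],[3.4,-3.7,-2],6],[[0,0,0],[3.4,-3.7,-2],6],[[0,0,0],[3.4,-3.7,-2],6],[[0,0,0],[2.6,-2.9,-2],6],[[0,0,0],[0,0,-3],6],[[0,0,0],[0,0,-3],6],[[0,0,0],[0,0,0],6]]}}

```text
clock: 1.98
position: [0.5905, 0.1054, 0.0996]
ee_rot: [-0.003, 0.075, 0.997, -0.0]
contact_force: [0.3, -0.6, 0.4]
width: 0.0599
gripper_force: 0.0
```

Call:
{"method": "drive_tool", "body": {"rows": [[[0,0,0],[0.6,-0.6,-3],6],[[0,0,0],[0,0,-3],6],[[0,0,0],[0,0,-1.5],6],[[0,0,0],[0,0,-1.2],6],[[0,0,0],[0,0,0],6]]}}

```text
clock: 2.6
position: [0.5987, 0.0999, 0.0153]
ee_rot: [-0.0, 0.075, 0.997, 0.0]
contact_force: [0.0, 0.2, 0.7]
width: 0.0598
gripper_force: 0.0
```

```bash
python3 - <<'E'
from h import *
a=snap("scene","s1"); print(manip.get_state()["position"],manip.get_state()["contact_force"])
cv2.imwrite("pics/s1c.png",cv2.resize(a[150:310,230:400,::-1],None,fx=3.5,fy=3.5,interpolation=cv2.INTER_CUBIC))
E
```

```text
[0.5991719  0.09990229 0.015831  ] [-0.61105392 -0.05905746 -0.15458174]
```

View pics/s1c.png

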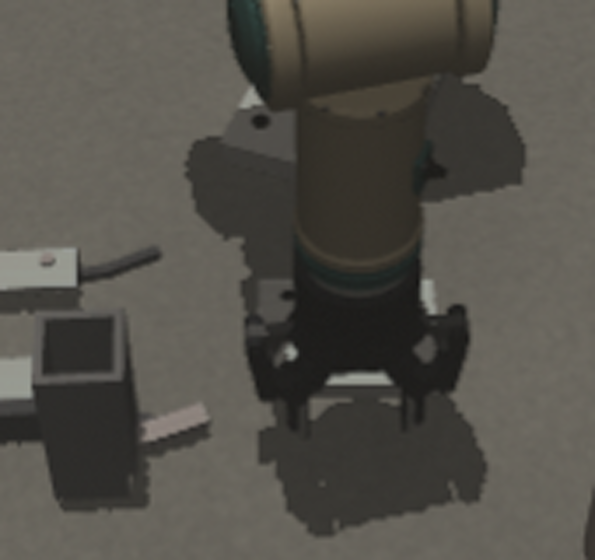

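The fingers are down just outside the plate's long side, and the plate is undisturbed. Next is the side push, slowly.

Call:
{"method": "drive_tool", "body": {"rows": [[[0,0,0],[-0.5,0.08,-0.2],6],[[0,0,0],[-0.5,0.08,0],6],[[0,0,0],[-0.4,0.06,0],6],[[0,0,0],[-0.4,0.06,0],6],[[0,0,0],[-0.4,0.06,0],6],[[0,0,0],[-0.4,0.06,0],6],[[0,0,0],[-0.4,0.06,0],6],[[0,0,0],[0,0,0],6]]}}

```text
clock: 3.65
position: [0.5686, 0.1043, 0.0136]
ee_rot: [0.0, 0.075, 0.997, 0.0]
contact_force: [2.2, -0.4, 1.5]
width: 0.0604
gripper_force: 0.9
```

Call:
{"method": "drive_tool", "body": {"rows": [[[0,0,0],[2,-0.3,0],6],[[0,0,0],[2,-0.3,3],6],[[0,0,0],[0,2,5],6],[[0,0,0],[0,4,5],6],[[0,0,-0.18],[-1,6,0],6],[[0,0,-0.18],[-1,6,0],6],[[0,0,-0.18],[-1,4,0],6],[[0,0,-0.18],[-1,0,0],6]]}}

```text
clock: 4.65
position: [0.5665, 0.3198, 0.1411]
ee_rot: [-0.002, 0.422, 0.907, -0.001]
contact_force: [0.2, -1.1, 1.3]
width: 0.0599
gripper_force: 0.0
```

```bash
cat >> h.py <<'E'
M=np.array([.48503,-.06894]);A=-1.7227;R=np.array([[np.cos(A),-np.sin(A)],[np.sin(A),np.cos(A)]])
def plate(f):
    im=snap("top",f); g=cv2.cvtColor(im,cv2.COLOR_RGB2HSV); m=((g[...,2]>135)&(g[...,1]<60)).astype(np.uint8)
    m=cv2.morphologyEx(m,cv2.MORPH_CLOSE,np.ones((9,9)))
    for c in cv2.findContours(m,0,1)[0]:
        if 800<cv2.contourArea(c)<2600:
            r=cv2.minAreaRect(c);P=np.array([onz("top",u,v,.015)[:2] for u,v in cv2.boxPoints(r)])
            s=[np.linalg.norm(P[i]-P[(i+1)%4]) for i in(0,1)]; e=P[1]-P[0] if s[0]>s[1] else P[2]-P[1]
            a=np.arctan2(e[1],e[0])-A; a=(a+np.pi/2)%np.pi-np.pi/2
            print("plate px",np.round(r[0],1),"world",P.mean(0).round(4),"size",np.round(s,4),"jig",(R.T@(P.mean(0)-M)).round(4),"yaw",round(a,3))
E
python3 -c "
from h import *
plate('t1');s=manip.get_state();print(s['position'],R.T@(s['position'][:2]-M))"
```

```text
plate px [291.5 353.6] world [0.3021 0.1569] size [0.173 0.13 ] jig [-0.1955 -0.215 ] yaw 1.16
plate px [310.6 267.1] world [0.512  0.1093] size [0.0893 0.1208] jig [-0.1803 -0.0003] yaw -0.0
plate px [151.2 206.9] world [0.6679 0.5133] size [0.1892 0.0668] jig [-0.6032  0.0926] yaw 0.554
[0.56489874 0.31825931 0.14102047] [-0.39482639  0.02035797]
```

The plate is now centred, with y = -0.3 mm and yaw 0. Now I'll go behind it and turn the jaw line across the slot.

Call:
{"method": "drive_tool", "body": {"rows": [[[0,0,-0.17],[-1,-2.5,0],6],[[0,0,-0.17],[-1,-2.5,0],6],[[0,0,-0.17],[-1,-2.5,0],6],[[0,0,-0.17],[-0.9,-2.3,-2],6],[[0,0,-0.17],[0,-2,-2],6],[[0,0,0],[0,0,-3],6],[[0,0,0],[0,0,-2],6],[[0,0,0],[0,0,0],6]]}}

```text
clock: 5.7
position: [0.5276, 0.1979, 0.0503]
ee_rot: [-0.001, 0.757, 0.653, -0.003]
contact_force: [-0.0, -0.2, -0.2]
width: 0.06
gripper_force: 0.0
```

Call:
{"method": "drive_tool", "body": {"rows": [[[0,0,-0.005],[-0.15,0,-2],6],[[0,0,0],[0,0,-1.7],6],[[0,0,0],[-0.15,-1,0],6],[[0,0,0],[-0.2,-1.3,0],6],[[0,0,0],[-0.2,-1.3,0],6],[[0,0,0],[-0.2,-1.3,0],6],[[0,0,0],[-0.2,-1.3,0],6],[[0,0,0],[-0.2,-1.3,0],6]]}}

```text
clock: 6.7
position: [0.5177, 0.1238, 0.0159]
ee_rot: [0.0, 0.759, 0.651, 0.001]
contact_force: [0.7, 5.3, 3.8]
width: 0.0602
gripper_force: 2.8
```

Call:
{"method": "drive_tool", "body": {"rows": [[[0,0,0],[-0.2,-1.3,0],6],[[0,0,0],[-0.2,-1.3,0],6],[[0,0,0],[-0.2,-1.3,0],6],[[0,0,0],[-0.2,-1.3,0],6],[[0,0,0],[-0.2,-1.3,0],6],[[0,0,0],[-0.2,-1.3,0],6],[[0,0,0],[-0.2,-1.3,0],6],[[0,0,0],[0,0,0],6]]}}

```text
clock: 7.7
position: [0.5022, 0.0316, 0.0152]
ee_rot: [0.0, 0.759, 0.651, -0.001]
contact_force: [-0.1, -0.7, -0.3]
width: 0.06
gripper_force: 0.0
```

```bash
python3 -c "
from h import *
plate('t2');s=manip.get_state();print(s['position'],R.T@(s['position'][:2]-M),s['contact_force'])"
```

```text
[0.50201816 0.03194544 0.01501599] [-0.10229438  0.00152653] [-0.10599475 -0.62507224  0.18207829]
```

Call:
{"method": "drive_tool", "body": {"rows": [[[0,0,0],[-0.17,-0.9,0],6],[[0,0,0],[-0.17,-0.9,0],6],[[0,0,0],[-0.15,-0.8,0],6],[[0,0,0],[-0.13,-0.8,0],6],[[0,0,0],[-0.13,-0.8,0],6],[[0,0,0],[-0.13,-0.8,0],6],[[0,0,0],[-0.13,-0.8,0],6],[[0,0,0],[-0.13,-0.8,0],6]]}}

```text
clock: 8.75
position: [0.4914, -0.0336, 0.0151]
ee_rot: [0.0, 0.759, 0.651, 0.0]
contact_force: [1.4, 2.0, -0.5]
width: 0.0599
gripper_force: 1.0
```

```bash
python3 -c "
from h import *
s=manip.get_state();print(s['position'],R.T@(s['position'][:2]-M),s['contact_force'])"
```

```text
[ 0.49137875 -0.03357526  0.01508769] [-0.0359182   0.00092424] [ 1.3504641   1.99290037 -0.49412396]
```

Call:
{"method": "drive_tool", "body": {"rows": [[[0,0,0],[-0.06,-0.4,0],6],[[0,0,0],[-0.06,-0.4,0],6],[[0,0,0],[-0.06,-0.4,0],6],[[0,0,0],[-0.06,-0.4,0],6],[[0,0,0],[-0.03,-0.2,0],6],[[0,0,0],[0,0,0],6]]}}

```text
clock: 9.5
position: [0.4889, -0.0508, 0.0152]
ee_rot: [-0.0, 0.759, 0.651, 0.0]
contact_force: [1.3, 2.2, -0.6]
width: 0.0598
gripper_force: 1.7
```

Call:
{"method": "drive_tool", "body": {"rows": [[[0,0,0],[-0.03,-0.2,0],6],[[0,0,0],[-0.03,-0.15,0],6],[[0,0,0],[0,0,0],6]]}}

```text
clock: 9.88
position: [0.4889, -0.0511, 0.0152]
ee_rot: [-0.002, 0.76, 0.65, 0.003]
contact_force: [5.1, 16.6, -1.3]
width: 0.0604
gripper_force: 8.2
```

```bash
python3 -c "
from h import *
s=manip.get_state();print(s['position'],R.T@(s['position'][:2]-M),s['contact_force'])"
```

```text
[ 0.48889093 -0.05114847  0.01521813] [-0.01817089  0.00112425] [ 5.1432318  16.57070794 -1.26750516]
```

The push force rose to 17 N with no further travel, so the plate is at the stop. I'll back off and look from above.

Call:
{"method": "drive_tool", "body": {"rows": [[[0,0,0],[0.3,2,0],6],[[0,0,0],[0.3,2,3],6],[[0,0,0],[0,2,6],6],[[0,0,-0.17],[0,3,5],6],[[0,0,-0.17],[0,4,4],6],[[0,0,-0.17],[0,4,3],6],[[0,0,-0.17],[0,4,0],6],[[0,0,-0.17],[0,4,0],6]]}}

```text
clock: 10.88
position: [0.4941, 0.1957, 0.2252]
ee_rot: [0.001, 0.961, 0.278, 0.001]
contact_force: [0.2, -0.4, -0.2]
width: 0.0601
gripper_force: 0.0
```

```bash
python3 -c "
from h import *
im=snap('top','t3');s=manip.get_state();print(s['position'],s['ee_rot'])
cv2.imwrite('pics/t3c.png',cv2.resize(im[205:325,340:460,::-1],None,fx=5,fy=5,interpolation=cv2.INTER_CUBIC))
for x in(-.005,.115):
  for y in(-.03,.03): print((x,y),(proj('top',[*(M+R@[x,y]),.015])-[340,205])*5)
"
```

```text
[0.49393831 0.20053369 0.22486395] [-0.00177895  0.96109605  0.27620661  0.00106247]
(-0.005, -0.03) [198.60267955 421.06250057]
(-0.005, 0.03) [214.79907707 299.78758626]
(0.115, -0.03) [441.58770324 455.70455076]
(0.115, 0.03) [456.663649   334.28033658]
```

View pics/t3c.png

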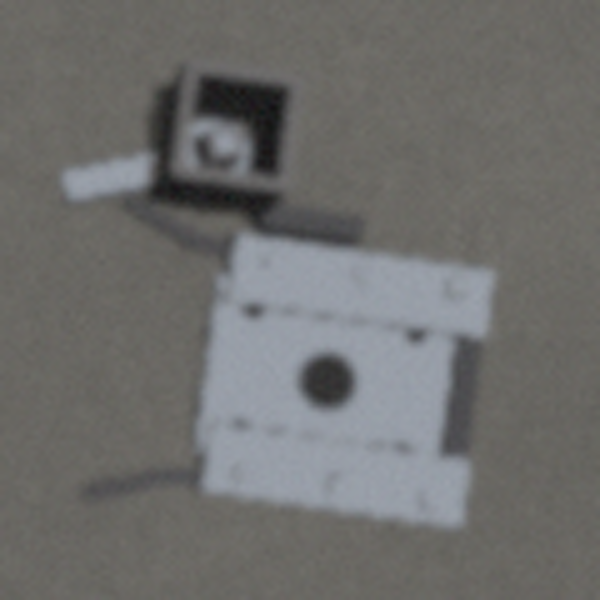

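The plate is home: its rear edge is about 5 mm out, its front is at the stop, and the tongue is still open. Next is one enlarged look at the shaft rim.

```bash
python3 -c "
from h import *
im=cv2.imread('pics/t3.png');
c=cv2.resize(im[212:252,350:405],None,fx=14,fy=14,interpolation=cv2.INTER_CUBIC)
cv2.imwrite('pics/rim.png',cv2.convertScaleAbs(c,alpha=1.4))
g=cv2.cvtColor(im,cv2.COLOR_BGR2HSV); m=((g[...,2]>128)&(g[...,1]<60)).astype(np.uint8)
m[:,:345]=0;m[:,371:]=0;m[:230]=0;m[248:]=0
c=max(cv2.findContours(m,0,1)[0],key=cv2.contourArea);b=cv2.boxPoints(cv2.minAreaRect(c));print(b.tolist())
P=np.array([onz('top',u,v,.018)[:2] for u,v in b]);print(((P-M)@R).round(4).tolist())
p=np.array([onz('top',u,v,.018)[:2] for u,v in c[:,0]]);v=cv2.fitLine(p.astype(np.float32),2,0,.01,.01).ravel();print('line dir world',v, np.arctan2(v[1],v[0]))
"
```

```text
[[351.7440490722656, 238.59201049804688], [368.9040222167969, 235.47201538085938], [370.0240173339844, 241.63201904296875], [352.8640441894531, 244.75201416015625]]
[[-0.0899, 0.0833], [-0.0491, 0.097], [-0.0443, 0.0822], [-0.0851, 0.0686]]
line dir world [ 0.22577111 -0.9741804   0.57741207 -0.01537697] -1.3430619
```

View pics/rim.png

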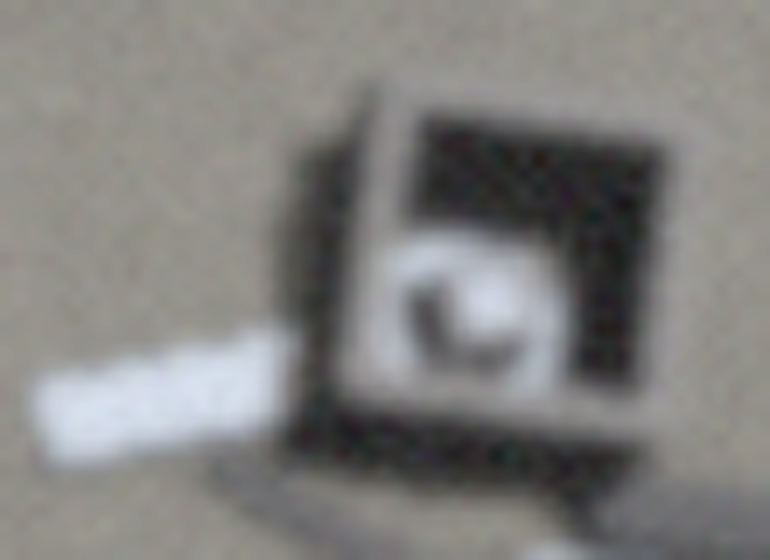

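The rim's inner centre is at about crop (526,255), or px (387.1, 229.8). The prediction from the jig was (387.7, 230.0). The stem's bright top is at about crop (490,298). I'll compare these, then go to the key.

```bash
python3 -c "
from h import *
f=lambda x,y:((x+.5)/14-.5+350,(y+.5)/14-.5+212)
print('rim',np.mean([onz('top',*f(*q),.125) for q in((415,115),(665,150),(640,390),(387,365))],0))
print('stem',onz('top',*f(490,298),.07), 'pred',M+R@[-.0155,.1])
"
```

```text
rim [ 0.58676407 -0.06755026  0.125     ]
stem [ 0.58739236 -0.06779103  0.07      ] pred [ 0.58622394 -0.0687505 ]
```

Call:
{"method": "drive_tool", "body": {"rows": [[[0,0,-0.18],[0,4,1],6],[[0,0,-0.18],[-0.1,4,1],6],[[0,0,-0.18],[-0.1,4,1],6],[[0,0,-0.03],[-0.1,4,0],6],[[0,0,0],[-0.1,3,0],6],[[0,0,0],[-0.1,0.6,0],6],[[0,0,0],[0,0,0],6]]}}

```text
clock: 11.8
position: [0.489, 0.3904, 0.2541]
ee_rot: [0.001, 1.0, -0.001, -0.0]
contact_force: [-0.6, 0.4, -0.0]
width: 0.0597
gripper_force: 0.0
```

Call:
{"method": "drive_tool", "body": {"rows": [[[0,0,-0.008],[0,0.7,-2],6],[[0,0,0],[0,0,-3],6],[[0,0,0],[0,0,-3],6],[[0,0,0],[0,0,-1.4],6],[[0,0,0],[0,0,0],6]]}}

```text
clock: 12.42
position: [0.489, 0.3971, 0.1598]
ee_rot: [0.001, 1.0, -0.005, -0.001]
contact_force: [0.3, 0.1, 0.3]
width: 0.06
gripper_force: 0.0
```

Call:
{"method": "drive_tool", "body": {"rows": [[[0,0,0],[0,0,0],3],[[0,0,0],[0,0,0],1],[[0,0,0],[0,0,0],0.5],[[0,0,0],[0,0,0],0.5],[[0,0,0],[0,0,0],0.5],[[0,0,0],[0,0,0],0.5]], "force": 60}}

```text
clock: 13.18
position: [0.4897, 0.3985, 0.1617]
ee_rot: [-0.0, 1.0, -0.005, 0.001]
contact_force: [-0.2, -1.2, 6.0]
width: 0.0128
gripper_force: 59.8
```

Call:
{"method": "drive_tool", "body": {"rows": [[[0,0,0],[0,0,1],0.5],[[0,0,0],[0,0,2],0.5],[[0,0,0],[0,0,3],0.5],[[0,0,0],[0,0,3],0.5],[[0,0,0],[0,0,3],0.5],[[0,0,0],[0,0,3],0.5],[[0,0,0],[0,0,1],0.5],[[0,0,0],[0,0,0],0.5]]}}

```text
clock: 14.18
position: [0.489, 0.3983, 0.3201]
ee_rot: [0.0, 1.0, -0.005, -0.0]
contact_force: [0.2, 0.3, -2.9]
width: 0.013
gripper_force: 58.8
```

```bash
python3 -c "
from h import *
s=manip.get_state();print(s['position'],s['width'],s['contact_force'])
a=snap('scene','s4');p=proj('scene',[*s['position'][:2],.25]);print(p)
x,y=int(p[0]),int(p[1]);cv2.imwrite('pics/s4c.png',cv2.resize(a[max(0,y-70):y+80,x-60:x+60,::-1],None,fx=4,fy=4,interpolation=cv2.INTER_CUBIC));print(x,y)
"
```

```text
[0.48896604 0.39830666 0.32012525] 0.013027575753022616 [ 0.17369413  0.30089409 -2.89727732]
[456.89239709 141.21178871]
456 141
```

View pics/s4c.png

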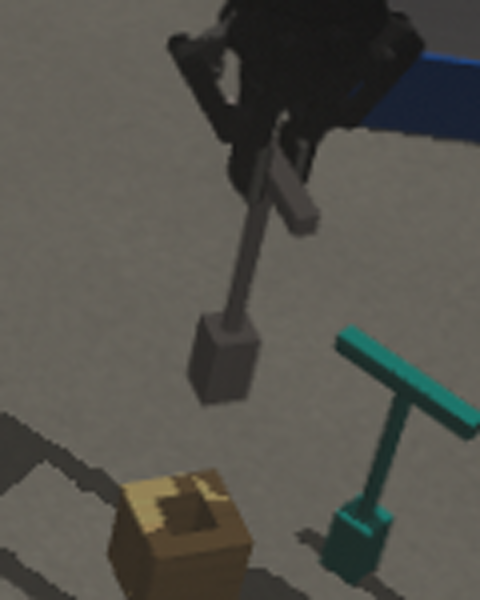

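The key is held upright and clear of the block. I'll check the socket's offset from the TCP using its lower corners.

```bash
python3 -c "
from h import *
h=.01325;T=np.array([.489,.3983]);
for (cx,cy),(sx,sy) in zip(((205,405),(247,397),(188,378)),((1,-1),(1,1),(-1,-1))):
  u,v=(cx+.5)/4-.5+396,(cy+.5)/4-.5+71
  print((onz('scene',u,v,.170)[:2]-[sx*h,sy*h]-T).round(4))
"
```

```text
[-0.0036  0.0007]
[-0.0048  0.    ]
[ 0.0002 -0.001 ]
```

Call:
{"method": "drive_tool", "body": {"rows": [[[0,0,0],[0.5,-2,0],0.5],[[0,0,0.03],[0.8,-4,0],0.5],[[0,0,0.03],[0.9,-4.3,0],0.5],[[0,0,0.03],[0.9,-4.3,0],0.5],[[0,0,0.03],[0.9,-4.3,0],0.5],[[0,0,0.03],[0.9,-4.3,0],0.5],[[0,0,0.03],[0.9,-4.3,0],0.5],[[0,0,0],[0.9,-4.3,0],0.5]]}}

```text
clock: 15.22
position: [0.5554, 0.0775, 0.3193]
ee_rot: [0.0, 0.996, 0.085, -0.001]
contact_force: [2.0, -0.2, -3.6]
width: 0.0129
gripper_force: 58.8
```

Call:
{"method": "drive_tool", "body": {"rows": [[[0,0,0],[0.9,-4.3,0],0.5],[[0,0,0],[0.9,-4.3,0],0.5],[[0,0,0],[0.9,-4,0],0.5],[[0,0,0],[0.4,-2,0],0.5],[[0,0,0],[0,0,0],0.5],[[0,0,0],[0,0,0],0.5]]}}

```text
clock: 15.98
position: [0.5865, -0.0647, 0.3201]
ee_rot: [-0.001, 0.996, 0.085, -0.0]
contact_force: [-0.5, -0.1, -3.8]
width: 0.0129
gripper_force: 58.9
```

```bash
python3 -c "
from h import *
s=manip.get_state();print(s['position'],s['ee_rot'],s['qpos'][5],s['contact_force'])
a=snap('scene','s5');b=snap('top','t5')
p=proj('scene',[.587,-.068,.15]);x,y=int(p[0]),int(p[1]);c=cv2.resize(a[y-50:y+50,x-40:x+40,::-1],None,fx=5,fy=5,interpolation=cv2.INTER_CUBIC)
cv2.imwrite('pics/s5c.png',c);print(x,y)
h=.01325;t=.17;T=s['position'][:2]
f=lambda P:((proj('scene',P)-[x-40,y-50])*5+2).round(0)
for sx,sy in((1,-1),(1,1),(-1,-1)):
  d=np.array([np.cos(t)*sx-np.sin(t)*sy,np.sin(t)*sx+np.cos(t)*sy])*h
  print(sx,sy,f([*(T+d),s['position'][2]-.15]))
"
```

```text
[ 0.58654248 -0.06466451  0.32013373] [-7.38908237e-04  9.96367037e-01  8.51584830e-02 -4.62513721e-04] 1.1718868546818026 [-0.49925662 -0.12756314 -3.802458  ]
250 241
1 -1 [185. 256.]
1 1 [249. 236.]
-1 -1 [166. 208.]
```

View pics/s5c.png

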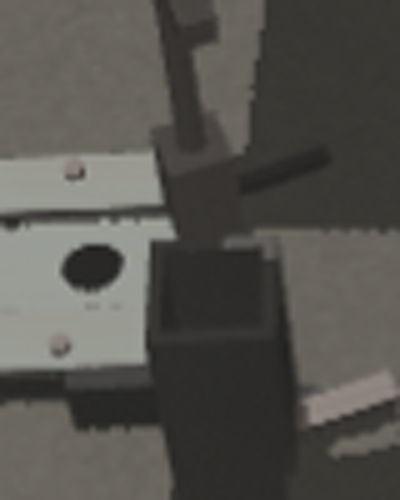

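Call:
{"method": "drive_tool", "body": {"rows": [[[0,0,0],[0.1,-0.3,0],0.5],[[0,0,0],[0,0,-1.5],0.5],[[0,0,0],[0,0,-2],0.5],[[0,0,0],[0,0,-2],0.5],[[0,0,0],[0,0,-1.5],0.5],[[0,0,0],[0,0,-1.5],0.5],[[0,0,0],[0,0,0],0.5]]}}

```text
clock: 16.95
position: [0.5873, -0.0685, 0.2339]
ee_rot: [-0.0, 0.996, 0.085, -0.001]
contact_force: [-0.5, -0.3, -3.2]
width: 0.0133
gripper_force: 58.8
```

Call:
{"method": "drive_tool", "body": {"rows": [[[0,0,0],[0,0,-0.4],0.5],[[0,0,0],[0,0,-0.4],0.5],[[0,0,0],[0,0,-0.4],0.5],[[0,0,0],[0,0,0],0.5]]}}

```text
clock: 17.45
position: [0.5879, -0.0687, 0.2231]
ee_rot: [-0.0, 0.996, 0.085, -0.0]
contact_force: [0.4, 0.4, -3.2]
width: 0.0129
gripper_force: 58.8
```

Call:
{"method": "drive_tool", "body": {"rows": [[[0,0,0],[0,0,-0.4],0.5],[[0,0,0],[0,0,-0.4],0.5],[[0,0,0],[0,0,-0.3],0.5],[[0,0,0],[0,0,0],0.5]]}}

```text
clock: 17.95
position: [0.5879, -0.0684, 0.2118]
ee_rot: [-0.0, 0.996, 0.085, -0.0]
contact_force: [0.9, 1.3, -3.5]
width: 0.0128
gripper_force: 58.8
```

The socket has gone over the stem with no vertical force, so I'll continue down.

Call:
{"method": "drive_tool", "body": {"rows": [[[0,0,0],[0,0,-0.5],0.5],[[0,0,0],[0,0,-0.5],0.5],[[0,0,0],[0,0,-0.5],0.5],[[0,0,0],[0,0,-0.5],0.5],[[0,0,0],[0,0,-0.4],0.5],[[0,0,0],[0,0,-0.4],0.5],[[0,0,0],[0,0,0],0.5]]}}

```text
clock: 18.82
position: [0.5879, -0.0686, 0.1838]
ee_rot: [-0.0, 0.996, 0.085, -0.0]
contact_force: [-0.6, 2.0, -4.9]
width: 0.0128
gripper_force: 58.7
```

Call:
{"method": "drive_tool", "body": {"rows": [[[0,0,0],[0,0,-0.2],0.5],[[0,0,0.12],[0,0,0],0.5],[[0,0,0.12],[0,0,0],0.5],[[0,0,0.12],[0,0,0],0.5],[[0,0,0.12],[0,0,0],0.5],[[0,0,0],[0,0,0],0.5]]}}

```text
clock: 19.58
position: [0.5882, -0.0682, 0.1824]
ee_rot: [-0.001, 0.948, 0.319, 0.0]
contact_force: [0.2, 4.1, -3.0]
width: 0.0126
gripper_force: 58.9
```

```bash
python3 -c "
from h import *
s=manip.get_state();print(s['position'],s['ee_rot'],s['contact_force'],s['moment'])"
```

```text
[ 0.58817396 -0.06815943  0.18235397] [-5.04127196e-04  9.47916014e-01  3.18519886e-01  2.39795208e-04] [ 0.2154553   4.06875482 -2.96729068] [ 0.96654682 -0.03649872 -0.02915586]
```

Call:
{"method": "drive_tool", "body": {"rows": [[[0,0,0.12],[0,0.05,0],0.5],[[0,0,0.12],[0,0,0],0.5],[[0,0,0.12],[0,0,0],0.5],[[0,0,0.12],[0,0,0],0.5],[[0,0,0.12],[0,0,0],0.5],[[0,0,0],[0,0,0],0.5]]}}

```text
clock: 20.32
position: [0.588, -0.0679, 0.1824]
ee_rot: [-0.0, 0.812, 0.584, 0.0]
contact_force: [-0.3, 2.9, -3.2]
width: 0.0132
gripper_force: 59.0
```

```bash
python3 -c "
from h import *
s=manip.get_state();print(s['position'],s['ee_rot'],s['contact_force'],s['moment'])"
```

```text
[ 0.58797584 -0.06793679  0.18235508] [-2.92396776e-04  8.11842909e-01  5.83875847e-01  3.98791169e-05] [-0.33974357  2.89913785 -3.17468881] [0.90373964 0.1614269  0.02701537]
```

Turned 1.08 rad so far. I'll keep going until the resisting moment rises.

Call:
{"method": "drive_tool", "body": {"rows": [[[0,0,0.1],[0,0.05,0],0.5],[[0,0,0.1],[0,0,0],0.5],[[0,0,0.08],[0,0,0],0.5],[[0,0,0.06],[0,0,0],0.5],[[0,0,0],[0,0,0],0.5]]}}

```text
clock: 20.95
position: [0.5879, -0.0677, 0.1824]
ee_rot: [-0.0, 0.701, 0.713, -0.0]
contact_force: [-0.0, 3.7, -4.0]
width: 0.0127
gripper_force: 58.9
```

```bash
python3 -c "
from h import *
s=manip.get_state();q=s['ee_rot'];print(s['position'],2*np.arctan2(q[2],q[1]),s['contact_force'],s['moment'])
im=snap('top','t6');a=snap('scene','s6')
o=np.hstack([cv2.resize(im[205:325,340:440],(400,480)),cv2.resize(a[190:310,220:320],(400,480))])
cv2.imwrite('pics/f.png',o[:,:,::-1])"
```

```text
[ 0.58793175 -0.0676742   0.18236727] 1.586826000842133 [-0.04238674  3.65026154 -3.97202957] [ 0.81166465  0.20010143 -0.03571025]
```

View pics/f.png

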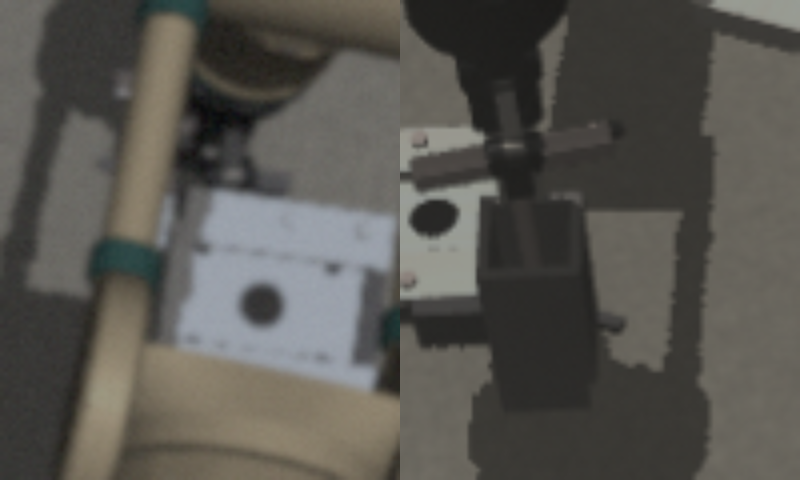

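The tongue already lies across behind the plate, showing as a dark strip at the left of the top crop. With the play it may still be short of the stop, so I'll turn further and watch the moment.

Call:
{"method": "drive_tool", "body": {"rows": [[[0,0,0.06],[0,0.05,0],0.5],[[0,0,0.05],[0,0,0],0.5],[[0,0,0.05],[0,0,0],0.5],[[0,0,0],[0,0,0],0.5]]}}

```text
clock: 21.55
position: [0.5882, -0.0675, 0.1824]
ee_rot: [0.0, 0.643, 0.766, 0.0]
contact_force: [-0.4, 2.3, -4.2]
width: 0.0128
gripper_force: 69.9
```

```bash
python3 -c "
from h import *
s=manip.get_state();q=s['ee_rot'];print(s['position'],2*np.arctan2(q[2],q[1]),s['contact_force'],s['moment'],s['effort'][5],s['qpos'][5])"
```

```text
[ 0.58818359 -0.067493    0.18239787] 1.744793499132036 [-0.42396086  2.33962874 -4.20450922] [ 0.51790518  0.03374988 -1.49042067] -1.6086004301905632 -0.4059730776417288
```

The moment is now -1.5 N m, so the latch is at its stop. I'll back off slightly within the play, release and rise.

Call:
{"method": "drive_tool", "body": {"rows": [[[0,0,-0.08],[0,0,0],0.5],[[0,0,-0.02],[0,0,0],0.5],[[0,0,0],[0,0,0],0.5],[[0,0,0],[0,0,0],2],[[0,0,0],[0,0,0],4],[[0,0,0],[0,0,0],6],[[0,0,0],[0,0,0],6]]}}

```text
clock: 22.42
position: [0.5884, -0.0675, 0.1828]
ee_rot: [0.001, 0.679, 0.735, 0.0]
contact_force: [-0.5, -0.9, 0.4]
width: 0.0597
gripper_force: 0.0
```

Call:
{"method": "drive_tool", "body": {"rows": [[[0,0,0],[0,0,1],6],[[0,0,0],[0,0,2],6],[[0,0,0],[0,0,4],6],[[0,0,0],[0,0,4],6],[[0,0,0],[-4,1,2],6],[[0,0,0],[-5,4,0],6],[[0,0,0],[-5,5,0],6],[[0,0,0],[-5,5,0],6]]}}

```text
clock: 23.42
position: [0.4096, 0.0712, 0.3133]
ee_rot: [0.001, 0.679, 0.734, 0.001]
contact_force: [0.1, 1.6, 0.3]
width: 0.0599
gripper_force: 0.0
```

Call:
{"method": "drive_tool", "body": {"rows": [[[0,0,0],[-4,5,0],6],[[0,0,0],[-3,5,0],6],[[0,0,0],[0,5,0],6],[[0,0,0],[0,5,0],6],[[0,0,0],[0,0,0],6],[[0,0,0],[0,0,0],6]]}}

```text
clock: 24.18
position: [0.3418, 0.2686, 0.3127]
ee_rot: [0.0, 0.678, 0.735, -0.0]
contact_force: [0.2, 0.1, 0.2]
width: 0.06
gripper_force: 0.0
```

```bash
python3 -c "
from h import *
im=snap('top','t7');snap('scene','s7')
s=manip.get_state();print(s['position'],s['contact_force'])
# tongue locked prediction: along jig -y from axis; sample brightness
for x in(-.0155,-.03,-.045):
  print(x,[int(im[tuple(np.round(proj('top',[*(M+R@[x,y]),.018])[::-1]).astype(int))].mean()) for y in(.06,.05,.04,.03,.026,.02,.01)])
print('open place',[int(im[tuple(np.round(proj('top',[*(M+R@[x,.0755+.333*(x+.0875)]),.018])[::-1]).astype(int))].mean()) for x in(-.085,-.075,-.065)])
g=cv2.cvtColor(im,cv2.COLOR_RGB2HSV); m=((g[...,2]>120)&(g[...,1]<70)).astype(np.uint8)
w=m[200:260,350:420]
print('\n'.join(''.join('#' if v else '.' for v in r) for r in w[::1,::1]))
"
```

```text
[0.34197273 0.26789858 0.31267854] [-0.28555217  0.06456337  0.37157145]
-0.0155 [160, 160, 163, 157, 126, 105, 102]
-0.03 [79, 95, 97, 103, 100, 103, 100]
-0.045 [91, 101, 102, 102, 101, 101, 102]
open place [104, 105, 104]
......................................................................
......................................................................
......................................................................
......................................................................
......................................................................
......................................................................
......................................................................
......................................................................
......................................................................
......................................................................
......................................................................
......................................................................
.......................
[... 2684 characters left out ...]
..................#######....................................
...........................#######....#...............................
...........................#######...######...........................
...........................#######...#############....................
...........................#######...####################.............
...........................#######...################################.
..........................#######...##################################
..........................#######...##################################
..........................#######...##################################
..........................########..##################################
```

The tongue lies straight across at jig x ≈ -15 mm, with its tip at y ≈ 25 mm, so it is locked. A last numeric check of the key and plate, then I'll hand in.

```bash
python3 -c "
from h import *
im=cv2.imread('pics/t7.png');g=cv2.cvtColor(im,cv2.COLOR_BGR2HSV);m=((g[...,2]>120)&(g[...,1]<70)).astype(np.uint8)
m[:215]=0;m[231:]=0;m[:,:360]=0;m[:,420:]=0
c=max(cv2.findContours(m,0,1)[0],key=cv2.contourArea);r=cv2.minAreaRect(c);b=cv2.boxPoints(r)
P=np.array([onz('top',u,v,.195) for u,v in b]);print('bar',P.mean(0),np.linalg.norm(P[1]-P[0]),np.linalg.norm(P[2]-P[1]))
h=[c for c in cv2.findContours((cv2.inRange(g[...,2],0,90)[225:330,385:440]).copy(),0,1)[0]]
for c in h:
  if 40<cv2.contourArea(c)<200:
    (u,v),rr=cv2.minEnclosingCircle(c);print('dark',u+385,v+225,rr,R.T@(onz('top',u+385,v+225,.015)[:2]-M))
"
```

```text
bar [ 0.5879277  -0.06868161  0.195     ] 0.10005280166755146 0.01426090473001546
dark 405.1923084259033 280.8076934814453 4.7310261726379395 [ 0.05406736 -0.00083628]
dark 431.0 283.5714302062988 10.618719100952148 [0.11771848 0.00137567]
dark 398.5 246.5 14.57748031616211 [0.02698566 0.0806239 ]
dark 391.7661871910095 232.96043157577515 7.385588645935059 [0.00621655 0.11165436]
```

```bash
python3 -c "
from h import *
print(job.sign_off())"
```

```text
the job is handed in; nothing more can be done
None
```

The job is handed in: the plate measured within about 1 mm of home in the slot, the latch was turned to its stop across behind the plate, and the key stands released on the stem. The verdict was not shown.

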